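# Press the probe thermometer into its foam case

### The arm

A 6-joint arm with a two-finger parallel gripper is mounted at the origin on a cart in front of the work surface, level with it; the furniture and walls round the work are solid. World frame = base frame: x ahead of the robot, y to its left, z up, the work surface at z = 0. Lengths are in mm, angles in rad, forces in N, time in s.
With the tool pointing down it reaches from about 300 to 775 mm from the base axis. Payload 14.6 kg.
Tool frame: the origin (TCP) lies where the fingers leave the gripper's body, on its centre line; the fingertips stand 97 mm ahead of it and the grasp point (between the pads) lies ahead of it (grip_depth is the z of the grasp point in the tool frame, in mm); z points along the fingers, y is the line along which they close (so a half turn about z gives the same grasp; the last joint's range is limited). The gripper opens to 94 mm and grips with 3 to 60 N. Pads are 16 mm wide; open, the fingers measure 119 mm over their backs; the gripper's body (75 mm by 177 mm) begins 78 mm behind the grasp point.
Start: joints at [1.218, 0.3, 1.521, -0, 1.321, -0.067], TCP at [155.057, 527.681, 302.646] pointing down, gripper open.
Joint ranges: [-3.03, 3.03], [-0.79, 2.21], [0.23, 2.52], [-1.04, 4.18], [0, 3.07], [-2.55, 2.55]. Speed limits (rad/s): [2.22, 2.22, 2.57, 3.14, 3.14, 3.14].

### API

Orientations are given as [roll, pitch, yaw] about the fixed x, y, z axes, in that order (R = Rz(yaw) Ry(pitch) Rx(roll)).
In Python, from cell import read_state, camera, sign_off, regions_of, spot_point, grip_depth gives the robot as it stands. The module is installed in compiled form; this text tells all that it offers.
- The arm moves only by the tool send_rows, never from a script. Its argument "series" is a list of rows, each a list of 3 entries, a list of its own where there are three numbers: the shift along the world's x, y, z in mm, then the turn about the world's z in degrees, then the closure, from -1 (fully open) to 1 (shut), so that 0 is half open. A call has 1 to 12 rows; each row shifts and turns the commanded pose from where the row before left it; what a row does not reach is not made up. A row lasts 1/10 s, in which the tool goes at most 50 mm and 8.59 degrees, less where a joint would pass 70% of its speed; a pose out of reach is approached as far as the arm can. A call is refused whole if a number of a shift passes 50 or a number of a turn 8.59, either way. A call with a gripper value outside its range is refused whole. The fingers move at their own pace and stop on an object; "squeeze" is the grip in N (left out, the last holds). Time passes only in rows, so rows that do not move let the fingers close. It gives the time, the measured TCP pose, the force, the opening and the grip force at its end, in the units of the state.
- read_state(): the state, without advancing time (a new reading comes with each control period).
- camera(name): name is "side" or "top" or "wrist"; returns a dict with "color" (400x640x3 uint8, blue, green, red), "fx", "fy", "cx", "cy" (pixels), "camera_from_world" (4x4, takes a point from world to camera coordinates). Camera axes: x right, y down, z forward; pixel columns grow to the right and rows downward; lengths in mm; the calibration is good to about 2 mm. The wrist camera is an equidistant fisheye: a pixel r from the principal point sees the ray r / f radians off the axis. A picture is of the moment at which its call begins. There is no depth.
- sign_off(): hands the job in; it is judged then, once.
Trained networks look in a picture, given as the dict that the camera call returned (one of the last four; its "shot" number tells which), for a name from the list of things; names that differ only in an ending like _2 or _b are one class to them, and where a whole thing is asked for, a point or a joint stands for the part that bears it (a point fixed in the world has none). Each returns a list of dicts, best first, with "confidence" (0 to 1); they miss things now and then, are a little off and sometimes report something else, mostly with a low value. They report only what shows in the picture. A call takes as long as a camera call.
- regions_of(thing, picture): "mask" (400x640 bool, what is visible of it).
- spot_point(thing, picture): "point" ([x, y, z] in mm, in the coordinates of the camera as it stood for that picture, good to about 4 mm: a listed point, or the origin of a listed thing).
The state is a dict: "clock": time; "joints": joint angles; "qd": joint speeds; "effort": joint torques, N m; "eef_pos": TCP position; "eef_rot": TCP orientation; "wrist_force": force on the tool from outside, world axes, zero at the start; "moment": the same for the moment, N m; "finger_gap": finger opening in mm; "finger_force": force on a finger pad.
Only numpy, scipy, OpenCV 4.12 (cv2) and the standard library are available. Lean on these libraries where they do the work, as an engineer would, in place of code of your own. Each camera call takes 0.05 s, during which the arm holds its last target. There are 200 camera calls.

### The job

Put the white probe thermometer away in the blue case: lay it in the matching cutout of the grey foam, steel probe in the narrow groove, and press it down until it lies fully home on the bottom of the cutout. Leave the small spoon lying in its place in the case.

Things in the scene. Friction and masses are not known exactly. Their poses are not given: they have to be found in the camera images.
- probe_thermometer: White pen thermometer lying flat on the table, 218 mm long, about 0.09 kg. Origin: mid-length, at its underside; x runs from the white body to the tip of the steel probe, z up. The body is a block 36 mm wide, 20 mm high, from x = -109 to -4 mm; grip it across its middle (x = -56 mm), where the weight is. The probe, 4 mm thick, runs 10 mm above the underside to x = +109 mm.
- cutout (a point): Where the seated thermometer's origin belongs, on the cutout's flat bottom, 8 mm over the table and 16 mm below the foam's top; axes as the seated thermometer's (x to the probe's end). The body's part runs from x = -119 to +6 mm, the probe's groove, 16 mm wide, on to +120 mm. For the fingers the foam is cut away from x = -80 to -32 mm, out to 60 mm either side and 4 mm deeper.
- case: Fixed blue open case, 256 x 200 mm, rim 27 mm high, filled with grey foam, yellow at the bottom of its cutouts. Origin: centre of its underside, x along it; the cutout's axis is at y = -32 mm. Springy foam lips 33 mm apart grip the body; their sloping mouths are 47 mm wide at the top. Laid in, it stays about 8 mm too high; pushing it home takes about 5 to 10 N and the lips then hold it.
- small_spoon: Small steel teaspoon, 130 x 26 x 11 mm, lying loose in a straight recess of the case at y = +59 mm of the case, parallel to the cutout. Origin: middle of its underside; x along it. It stays there.

How it is judged:
By the outcome, as a careful person would: the job done as asked, in the order asked, and still so for the second after the job is handed in, with the robot touching nothing.
It also fails if it takes over 42 s, if anything falls off the work surface, if the arm or the gripper's body presses on something with over 40 N, if the wrist force passes 120 N, or if a joint passes its speed limit or range.

## Working session

There is one attempt and no reset: what is moved stays moved. The work goes in short steps, Python scripts to look and compute and a tool call to move; the robot and the scene stay as the last step left them, time stands still between calls to the robot, and variables do not carry over. Pictures are saved under pics/ and viewed, at most 10 in all, crops included, and the job is handed in when it is done.

Besides the shell and the picture viewer there is one more tool, called after ">>>" by a JSON object that holds its "fn" and its "kwargs", one argument or row to a line. send_rows: Moves the arm, as the interface text tells. Its arguments: {"type":"object","properties":{"series":{"type":"array"},"squeeze":{"type":"number"}},"required":["series"]}

```bash
mkdir -p pics; cat > h.py <<'E'
import numpy as np, cv2
from cell import *
def w(p,c):
    T=np.linalg.inv(np.array(c["camera_from_world"])); return (T@np.r_[p,1])[:3]
def ray(uv,c,z):
    T=np.linalg.inv(np.array(c["camera_from_world"])); d=T[:3,:3]@np.array([(uv[0]-c["cx"])/c["fx"],(uv[1]-c["cy"])/c["fy"],1]); o=T[:3,3]
    return o+d*(z-o[2])/d[2]
E
python3 - <<'E'
from h import *
print(read_state(),grip_depth)
for n in ["top","side"]:
    c=camera(n); cv2.imwrite(f"pics/{n}0.png",c["color"])
    print(n,c["fx"],np.round(w([0,0,0],c)))
    for t in ["probe_thermometer","cutout","case","small_spoon"]:
        print(t,[(np.round(w(r["point"],c)),round(r["confidence"],2)) for r in spot_point(t,c)[:2]])
        if t!="cutout":
            for r in regions_of(t,c)[:1]:
                rc=cv2.minAreaRect(np.argwhere(r["mask"])[:,::-1].astype(np.float32)); print("  rect",rc,r["confidence"])
                if n=="top": print([np.round(ray(q,c,20 if t!="probe_thermometer" else 15)) for q in cv2.boxPoints(rc)])
E
```

```text
{'clock': 0.0, 'joints': array([ 1.21838896e+00,  3.00451657e-01,  1.52156679e+00,  1.01089091e-05,
        1.32071256e+00, -6.65788033e-02]), 'qd': array([-0.00051019, -0.0007603 ,  0.00076633,  0.00095977,  0.00232849,
        0.00019734]), 'effort': array([ 7.18983938e-04, -5.31808376e+01, -3.52740490e+01,  7.08535127e-02,
        2.45311571e-02, -8.36211211e-05]), 'eef_pos': array([155.01207407, 527.54770974, 302.10298401]), 'eef_rot': array([-3.14045747e+00, -8.55041166e-05,  2.85576154e+00]), 'wrist_force': array([-0.76619759, -0.75447725,  0.05580949]), 'moment': array([-0.01640122, -0.02479921, -0.03273563]), 'finger_force': 0.0, 'finger_gap': 94.06094349868735} 78.39999999999999
top 503.9958657640943 [ 355.   17. 1070.]
probe_thermometer [(array([ 559., -274.,   -4.]), 0.88)]
  rect ((462.5870056152344, 212.91867065429688), (49.60892868041992, 18.28818702697754), 73.49563598632812) 0.69
[array([ 553., -252.,   15.]), array([ 564., -290.,   15.]), array([ 463., -316.,   15.]), array([ 452., -279.,   15.])]
cutout [(array([481., 123.,  10.]), 0.89)]
case [(array([471., 161.,  
[... 226 characters left out ...]
.,  20.])]
small_spoon [(array([456., 213.,  16.]), 0.63)]
  rect ((227.22052001953125, 232.8202667236328), (60.5137939453125, 11.76711368560791), 72.9794692993164) 0.66
[array([515., 243.,  20.]), array([523., 220.,  20.]), array([402., 178.,  20.]), array([395., 201.,  20.])]
side 393.2373491762763 [  88. -797.  489.]
probe_thermometer [(array([ 561., -275.,   -1.]), 0.69)]
  rect ((374.37078857421875, 271.3932800292969), (19.291961669921875, 44.73191452026367), 57.9946174621582) 0.88
cutout []
case [(array([469., 157.,  -1.]), 0.64)]
  rect ((271.4056396484375, 192.16981506347656), (45.05426788330078, 111.3994140625), 74.05460357666016) 0.74
small_spoon [(array([453., 211.,  12.]), 0.49)]
```

View pics/top0.png

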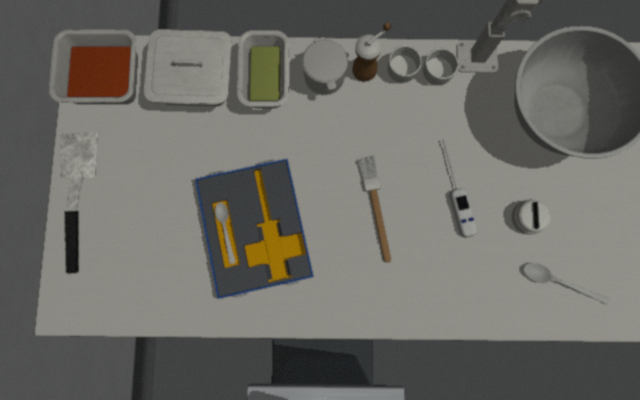

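View pics/side0.png

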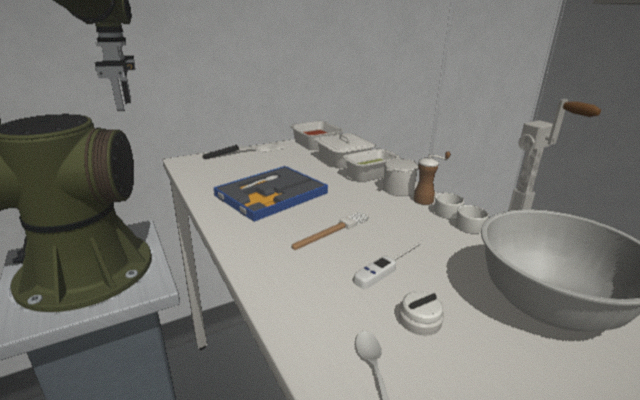

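The top view shows the thermometer at (463,213) with its tip at (442,142), and the case at (253,228) with the groove end at (258,172). I'll pass over the case for one close look, then go on to the thermometer.

>>> {"fn": "send_rows", "kwargs": {
  "series": [
    [[26, -36, 0], 2.5, -1],
    [[26, -36, 0], 2.5, -1],
    [[26, -36, 0], 2.5, -1],
    [[26, -36, 0], 2.5, -1],
    [[26, -36, 0], 2.5, -1],
    [[26, -36, 0], 2.5, -1],
    [[26, -36, 0], 2.5, -1],
    [[26, -36, 0], 2.5, -1],
    [[26, -36, 0], 2.5, -1],
    [[26, -36, 0], 2.5, -1],
    [[25, -38, 0], 3, -1],
    [[0, 0, 0], 0, -1]
  ]
}}

```text
clock: 2.0
eef_pos: [441.9, 126.2, 302.6]
eef_rot: [-3.141, 0.0, -2.941]
wrist_force: [-0.3, 0.7, -0.1]
finger_gap: 94.4
finger_force: 0.0
```

```bash
cat >> h.py <<'E'
def wray(uv,c,z):
    T=np.linalg.inv(np.array(c["camera_from_world"])); v=np.array([(uv[0]-c["cx"])/c["fx"],(uv[1]-c["cy"])/c["fy"]]); r=np.hypot(*v)
    d=T[:3,:3]@np.r_[v/r*np.sin(r),np.cos(r)]; o=T[:3,3]
    return o+d*(z-o[2])/d[2]
def yellow(c,z,f):
    hsv=cv2.cvtColor(c["color"],cv2.COLOR_BGR2HSV); m=cv2.inRange(hsv,(15,150,60),(35,255,255))
    cs=sorted(cv2.findContours(m,cv2.RETR_EXTERNAL,cv2.CHAIN_APPROX_NONE)[0],key=cv2.contourArea)[-2:]
    for k in cs[::-1]:
        P=np.array([f(q[0],c,z)[:2] for q in k],np.float32); rc=cv2.minAreaRect(P); print("yellow",cv2.contourArea(k),np.round(rc[0]),np.round(rc[1]),rc[2],np.round(cv2.boxPoints(rc)).tolist())
E
python3 - <<'E'
from h import *
s=read_state();print(s["clock"],s["eef_pos"],s["eef_rot"])
c=camera("wrist"); cv2.imwrite("pics/w1.png",c["color"]); t=camera("top"); 
print(np.round(w([0,0,0],c)))
for n in ["cutout","case","small_spoon"]:
    for q in (c,): print(n,[(np.round(w(r["point"],q)),round(r["confidence"],2)) for r in spot_point(n,q)[:2]])
yellow(c,8,wray)
E
```

```text
2.0 [441.93560225 126.17291666 302.56081934] [-3.14096936e+00  1.76291009e-04 -2.94131735e+00]
[365. 111. 385.]
cutout []
case [(array([473., 155.,  -0.]), 0.78)]
small_spoon [(array([459., 215.,  16.]), 0.71)]
yellow 6373.0 [480. 122.] [241. 123.] 12.923979759216309 [[349.0, 155.0], [376.0, 35.0], [611.0, 89.0], [584.0, 209.0]]
yellow 1827.0 [719. 397.] [ 36. 498.] 11.676499366760254 [[652.0, 637.0], [752.0, 149.0], [787.0, 157.0], [687.0, 644.0]]
```

View pics/w1.png

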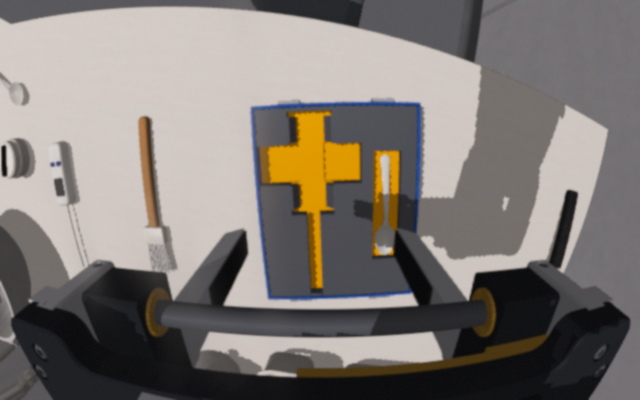

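The wrist view shows the cutout cross clearly, with its body end at (312,115) and groove end at (318,290). This gives an origin of about (480,122) and a yaw of about 12.9°. Next is the thermometer.

>>> {"fn": "send_rows", "kwargs": {
  "series": [
    [[4, -46, 0], 0.5, -1],
    [[4, -46, 0], 0.5, -1],
    [[4, -46, 0], 0.5, -1],
    [[4, -46, -10], 0.5, -1],
    [[4, -46, -10], 0.5, -1],
    [[4, -46, -10], 0.5, -1],
    [[4, -46, -10], 0.5, -1],
    [[4, -46, -20], 0.5, -1],
    [[4, -45, -20], 0.5, -1],
    [[0, 0, 0], 0, -1]
  ]
}}

```text
clock: 3.25
eef_pos: [475.6, -285.5, 219.7]
eef_rot: [3.139, -0.003, -2.862]
wrist_force: [0.5, 0.9, -0.4]
finger_gap: 93.7
finger_force: 0.0
```

```bash
python3 - <<'E'
from h import *
s=read_state();print(s["clock"],s["eef_pos"],s["eef_rot"])
c=camera("wrist"); cv2.imwrite("pics/w2.png",c["color"])
n="probe_thermometer"
print([(np.round(w(r["point"],c)),round(r["confidence"],2)) for r in spot_point(n,c)[:2]])
for r in regions_of(n,c)[:1]:
    m=r["mask"].astype(np.uint8); k=np.argwhere(m)[:,::-1]
    P=np.array([wray(q,c,12)[:2] for q in k],np.float32)
    print(r["confidence"],cv2.minAreaRect(P)); np.save("m.npy",m)
    o=cv2.morphologyEx(m,cv2.MORPH_OPEN,np.ones((9,9)))
    B=np.array([wray(q,c,20)[:2] for q in np.argwhere(o)[:,::-1]],np.float32); print("body@20",cv2.minAreaRect(B))
E
```

```text
3.25 [ 475.5565949  -285.46945071  219.6805758 ] [ 3.13883208e+00 -2.79067323e-03 -2.86211205e+00]
[(array([ 558., -275.,   -3.]), 0.65)]
0.78 ((560.0648193359375, -277.14044189453125), (216.28652954101562, 36.38282012939453), 13.301678657531738)
body@20 ((504.775146484375, -290.0365295410156), (105.74382781982422, 35.347740173339844), 13.097946166992188)
```

View pics/w2.png

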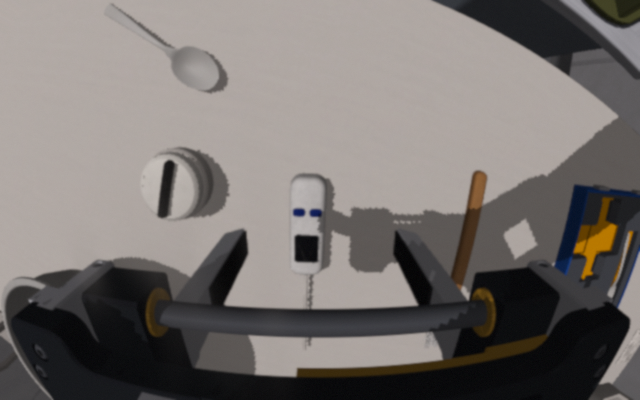

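The thermometer body shows at (308,222) in the wrist view. Its centre is (505,-290) with a yaw of 13.1°. I'll move laterally first, then down.

>>> {"fn": "send_rows", "kwargs": {
  "series": [
    [[14, -2, 0], -1.4, -1],
    [[14, -2, -20], -1.3, -1],
    [[0, 0, -30], 0, -1],
    [[0, 0, -20], 0, -1],
    [[0, 0, 0], 0, -1],
    [[0, 0, 0], 0, -1]
  ]
}}

```text
clock: 4.0
eef_pos: [504.7, -286.1, 154.3]
eef_rot: [-3.141, 0.001, -2.906]
wrist_force: [-0.3, -0.4, 1.0]
finger_gap: 94.5
finger_force: 0.0
```

>>> {"fn": "send_rows", "kwargs": {
  "series": [
    [[0, -4, -15], -0.4, -1],
    [[0, 0, -25], 0, -1],
    [[0, 0, -14], 0, -1],
    [[0, 0, 0], 0, -1],
    [[0, 0, 0], 0, -1]
  ]
}}

```text
clock: 4.5
eef_pos: [504.2, -291.1, 98.8]
eef_rot: [-3.141, 0.0, -2.914]
wrist_force: [-0.0, 0.3, 0.2]
finger_gap: 93.6
finger_force: 0.0
```

>>> {"fn": "send_rows", "kwargs": {
  "series": [
    [[0, 0, 1], 0, 0.4],
    [[0, 0, 0], 0, 0.4],
    [[0, 0, 0], 0, 0.4],
    [[0, 0, 0], 0, 0.4],
    [[0, 0, 0], 0, 0.4],
    [[0, 0, 0], 0, 0.4],
    [[0, 0, 0], 0, 0.4]
  ],
  "squeeze": 30
}}

```text
clock: 5.2
eef_pos: [504.0, -291.0, 99.8]
eef_rot: [3.142, -0.0, -2.914]
wrist_force: [0.0, 0.6, -0.1]
finger_gap: 41.4
finger_force: 0.0
```

>>> {"fn": "send_rows", "kwargs": {
  "series": [
    [[0, 0, 0], 0, 0.6],
    [[0, 0, 0], 0, 0.6],
    [[0, 0, 0], 0, 0.6],
    [[0, 0, 0], 0, 0.6]
  ]
}}

```text
clock: 5.6
eef_pos: [504.0, -291.0, 99.8]
eef_rot: [3.142, -0.0, -2.914]
wrist_force: [0.2, 0.4, -1.5]
finger_gap: 35.7
finger_force: 30.0
```

>>> {"fn": "send_rows", "kwargs": {
  "series": [
    [[0, 0, 10], 0, 0.6],
    [[0, 0, 25], 0, 0.6],
    [[-5, 20, 30], 0, 0.6],
    [[-9, 45, 15], 0, 0.6],
    [[-9, 48, 10], 0, 0.6],
    [[-9, 48, 10], 0, 0.6],
    [[-9, 48, 0], 0, 0.6],
    [[-9, 48, 0], 0, 0.6],
    [[-9, 48, 0], 0, 0.6],
    [[-9, 45, 0], 0, 0.6],
    [[-8, 35, 0], 0, 0.6],
    [[-3, 16, 0], 0, 0.6]
  ]
}}

```text
clock: 6.8
eef_pos: [424.2, 112.4, 200.5]
eef_rot: [3.141, 0.001, -2.912]
wrist_force: [0.1, -0.2, -0.7]
finger_gap: 35.9
finger_force: 30.0
```

>>> {"fn": "send_rows", "kwargs": {
  "series": [
    [[0, 0, 0], 0, 0.6],
    [[0, 0, 0], 0, 0.6],
    [[0, 0, 0], 0, 0.6]
  ]
}}

```text
clock: 7.1
eef_pos: [425.3, 109.1, 200.0]
eef_rot: [-3.141, 0.0, -2.915]
wrist_force: [0.3, -0.7, -0.9]
finger_gap: 35.5
finger_force: 30.0
```

```bash
python3 - <<'E'
from h import *
s=read_state();print(s["clock"],s["eef_pos"],s["eef_rot"],s["wrist_force"],s["moment"],s["finger_gap"])
z=s["eef_pos"][2]-99.8
c=camera("wrist"); cv2.imwrite("pics/w3.png",c["color"])
n="probe_thermometer"
print([(np.round(w(r["point"],c)),round(r["confidence"],2)) for r in spot_point(n,c)[:2]])
print([(np.round(w(r["point"],c)),round(r["confidence"],2)) for r in spot_point("cutout",c)[:2]])
for r in regions_of(n,c)[:1]:
    m=r["mask"].astype(np.uint8)
    o=cv2.morphologyEx(m,cv2.MORPH_OPEN,np.ones((9,9)))
    for M,h in ((m,12),(o,20)): print(cv2.minAreaRect(np.array([wray(q,c,z+h)[:2] for q in np.argwhere(M)[:,::-1]],np.float32)))
yellow(c,8,wray)
E
```

```text
7.1 [425.29191366 109.13414272 200.00960059] [-3.14146085e+00  3.23977826e-04 -2.91527311e+00] [ 0.34384576 -0.6899757  -0.8727469 ] [ 0.02980931 -0.00985892 -0.0003559 ] 35.49842959441548
[(array([484., 125.,  99.]), 0.96)]
[]
((449.95556640625, 114.87720489501953), (151.54881286621094, 35.44554901123047), 13.525693893432617)
((418.6341552734375, 107.38750457763672), (89.79084014892578, 33.77708053588867), 13.525700569152832)
yellow 2331.5 [633. 171.] [ 27. 384.] 13.085453987121582 [[576.0, 356.0], [663.0, -19.0], [689.0, -13.0], [602.0, 362.0]]
yellow 1759.0 [438. 211.] [95. 33.] 13.334607124328613 [[388.0, 216.0], [395.0, 184.0], [488.0, 206.0], [480.0, 238.0]]
```

View pics/w3.png

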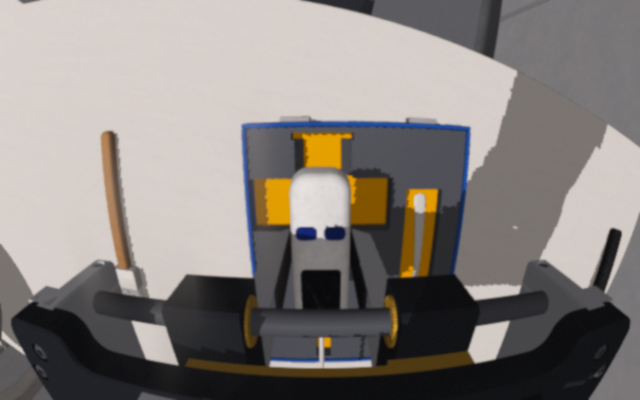

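The body sits centred in the gripper at columns 291–350. The cutout's cross spans columns 255–387, so its centre at 321 is aligned within about 1 mm. I'll lower it now.

>>> {"fn": "send_rows", "kwargs": {
  "series": [
    [[0, 0, -20], 0, 0.6],
    [[0, 0, -30], 0, 0.6],
    [[0, 0, -20], 0, 0.6],
    [[0, 0, -8], 0, 0.6],
    [[0, 0, -4], 0, 0.6],
    [[0, 0, -2], 0, 0.6],
    [[0, 0, 0], 0, 0.6],
    [[0, 0, 0], 0, 0.6]
  ]
}}

```text
clock: 8.1
eef_pos: [425.3, 110.1, 116.4]
eef_rot: [3.142, 0.001, -2.914]
wrist_force: [0.2, 1.4, -0.4]
finger_gap: 35.8
finger_force: 30.0
```

>>> {"fn": "send_rows", "kwargs": {
  "series": [
    [[0, 0, -2], 0, 0.6],
    [[0, 0, -2], 0, 0.6],
    [[0, 0, -1], 0, 0.6],
    [[0, 0, 0], 0, 0.6]
  ]
}}

```text
clock: 8.5
eef_pos: [425.2, 110.0, 110.8]
eef_rot: [-3.142, 0.001, -2.914]
wrist_force: [2.4, 1.9, -1.9]
finger_gap: 35.5
finger_force: 30.0
```

>>> {"fn": "send_rows", "kwargs": {
  "series": [
    [[0, 0, -1], 0, 0.6],
    [[0, 0, -1], 0, 0.6],
    [[0, 0, -1], 0, 0.6],
    [[0, 0, 0], 0, 0.6]
  ]
}}

```text
clock: 8.9
eef_pos: [424.9, 109.9, 107.7]
eef_rot: [3.142, -0.0, -2.914]
wrist_force: [-1.2, 0.9, 3.0]
finger_gap: 35.6
finger_force: 30.0
```

>>> {"fn": "send_rows", "kwargs": {
  "series": [
    [[0, 0, -1], 0, 0.6],
    [[0, 0, 0], 0, 0.6],
    [[0, 0, 0], 0, 0.6]
  ]
}}

```text
clock: 9.2
eef_pos: [425.0, 110.0, 107.6]
eef_rot: [-3.142, -0.0, -2.914]
wrist_force: [-7.9, -0.7, 21.5]
finger_gap: 35.9
finger_force: 30.0
```

The force rose to about 21 N at the expected bottom height. I'll release and check.

>>> {"fn": "send_rows", "kwargs": {
  "series": [
    [[0, 0, 1], 0, -0.2],
    [[0, 0, 0], 0, -0.2],
    [[0, 0, 0], 0, -0.2],
    [[0, 0, 0], 0, -0.2],
    [[0, 0, 0], 0, -0.2],
    [[0, 0, 5], 0, -0.2],
    [[0, 0, 20], 0, -0.2],
    [[0, 0, 30], 0, -0.2],
    [[0, 0, 30], 0, -0.2],
    [[0, 0, 20], 0, -0.2],
    [[0, 0, 0], 0, -0.2],
    [[0, 0, 0], 0, -0.2]
  ]
}}

```text
clock: 10.4
eef_pos: [424.9, 109.9, 212.6]
eef_rot: [-3.142, 0.0, -2.914]
wrist_force: [-0.4, 0.1, -0.3]
finger_gap: 56.3
finger_force: 0.0
```

```bash
python3 - <<'E'
from h import *
s=read_state();print(s["clock"],s["eef_pos"],s["finger_gap"])
n="probe_thermometer"
im=[]
for q in ("wrist","side"):
    c=camera(q); print(q,[(np.round(w(r["point"],c)),round(r["confidence"],2)) for r in spot_point(n,c)[:1]+spot_point("small_spoon",c)[:1]])
    im.append(c["color"])
    if q=="wrist":
      for r in regions_of(n,c)[:1]:
        o=cv2.morphologyEx(r["mask"].astype(np.uint8),cv2.MORPH_OPEN,np.ones((9,9)))
        for h in (28,36): print(cv2.minAreaRect(np.array([wray(p,c,h)[:2] for p in np.argwhere(o)[:,::-1]],np.float32)))
a=cv2.resize(im[0][80:380,200:500],(600,600))
b=cv2.resize(im[1][140:240,190:350],(800,500),interpolation=cv2.INTER_CUBIC)
cv2.imwrite("pics/w4.png",a); cv2.imwrite("pics/s4.png",b)
E
```

```text
10.4 [424.89020861 109.93085958 212.57365799] 56.25121375680478
wrist [(array([480., 127.,   5.]), 0.85), (array([459., 213.,  19.]), 0.9)]
side [(array([485., 127.,   8.]), 0.68), (array([454., 214.,  18.]), 0.52)]
```

View pics/w4.png

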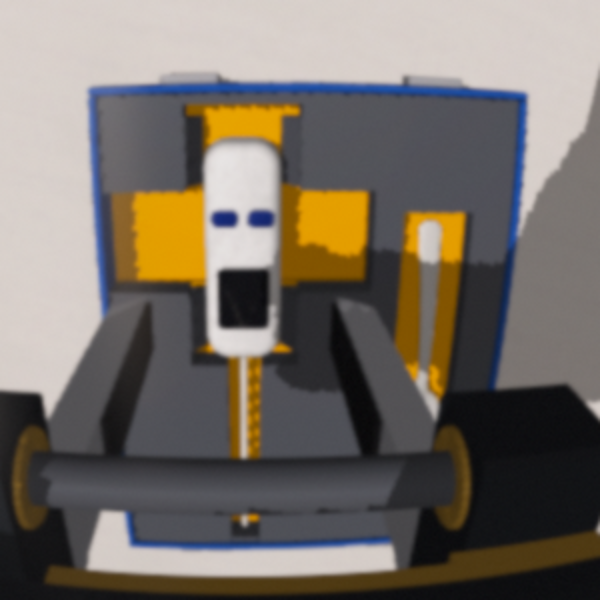

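View pics/s4.png

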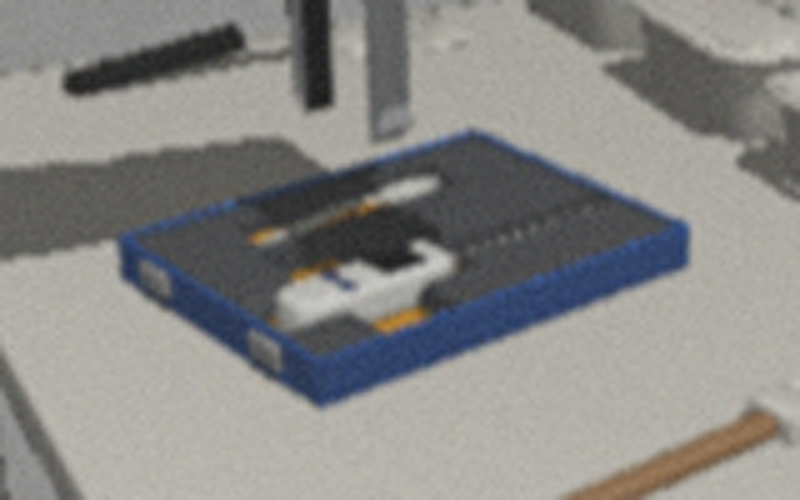

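The thermometer lies centred in the cutout, with the probe in the groove at (245,440) in the crop, and the spoon is in place. I'll confirm the height by pressing with closed fingertips, which should touch at TCP z ≈ 125 if it is home.

>>> {"fn": "send_rows", "kwargs": {
  "series": [
    [[0, 0, -10], 0, 1],
    [[0, 0, -20], 0, 1],
    [[0, 0, -20], 0, 1],
    [[0, 0, -10], 0, 1],
    [[0, 0, -10], 0, 1],
    [[0, 0, -5], 0, 1],
    [[0, 0, -4], 0, 1],
    [[0, 0, -3], 0, 1],
    [[0, 0, 0], 0, 1],
    [[0, 0, 0], 0, 1]
  ]
}}

```text
clock: 11.75
eef_pos: [425.2, 110.0, 131.1]
eef_rot: [-3.142, 0.001, -2.914]
wrist_force: [-0.9, -0.1, -0.5]
finger_gap: 0.1
finger_force: 0.0
```

>>> {"fn": "send_rows", "kwargs": {
  "series": [
    [[0, 0, -2], 0, 1],
    [[0, 0, -1], 0, 1],
    [[0, 0, -1], 0, 1],
    [[0, 0, 0], 0, 1]
  ]
}}

```text
clock: 12.15
eef_pos: [425.0, 110.0, 126.7]
eef_rot: [3.142, -0.0, -2.914]
wrist_force: [-0.4, 0.1, 0.3]
finger_gap: 0.3
finger_force: 0.0
```

No contact down to 126.7, so the body is already low. I'll go down a little more and press.

>>> {"fn": "send_rows", "kwargs": {
  "series": [
    [[0, 0, -1], 0, 1],
    [[0, 0, -1], 0, 1],
    [[0, 0, 0], 0, 1]
  ]
}}

```text
clock: 12.45
eef_pos: [425.1, 110.0, 125.4]
eef_rot: [-3.142, 0.0, -2.914]
wrist_force: [-4.3, -0.7, 12.4]
finger_gap: 0.6
finger_force: 6.4
```

>>> {"fn": "send_rows", "kwargs": {
  "series": [
    [[0, 0, -0.6], 0, 1],
    [[0, 0, 0], 0, 1],
    [[0, 0, 0], 0, 1]
  ]
}}

```text
clock: 12.75
eef_pos: [425.2, 110.0, 125.3]
eef_rot: [-3.142, 0.0, -2.914]
wrist_force: [-9.1, -1.7, 23.0]
finger_gap: 0.6
finger_force: 11.5
```

The fingertips met a firm stop at z≈125.3, so the body top is at about 28 mm and the thermometer is fully home. I'll retreat and do a last check.

>>> {"fn": "send_rows", "kwargs": {
  "series": [
    [[0, 0, 3], 0, 1],
    [[0, 0, 15], 0, 1],
    [[0, 0, 30], 0, 1],
    [[0, 0, 40], 0, 1],
    [[0, 0, 40], 0, 1],
    [[0, 0, 20], 0, 1],
    [[0, 0, 0], 0, 1],
    [[0, 0, 0], 0, 1]
  ]
}}

```text
clock: 13.55
eef_pos: [424.8, 109.9, 271.5]
eef_rot: [3.142, -0.0, -2.914]
wrist_force: [-0.3, -0.1, 0.2]
finger_gap: 0.3
finger_force: 0.0
```

```bash
python3 - <<'E'
from h import *
c=camera("wrist")
for n in ("probe_thermometer","small_spoon"): print(n,[(np.round(w(r["point"],c)),round(r["confidence"],2)) for r in spot_point(n,c)[:1]])
cv2.imwrite("pics/w5.png",c["color"])
E
```

```text
probe_thermometer [(array([480., 126.,   4.]), 0.64)]
small_spoon [(array([462., 213.,  19.]), 0.88)]
```

View pics/w5.png

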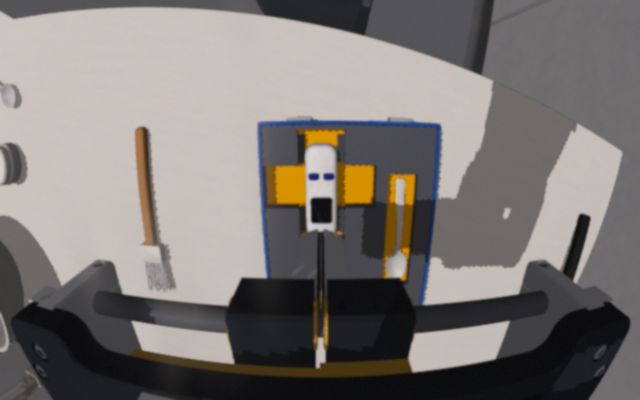

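The thermometer is seated at (320,190) and the spoon is in its recess at (400,230). The arm is clear.

```bash
python3 -c "from cell import sign_off; print(sign_off())"
```

```text
the job is handed in; nothing more can be done
None
```

The thermometer lies pressed fully home in its cutout with the probe in the groove, the spoon is still in its place, and the job was handed in at about 14 s.

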